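Tighten a centrifuge rotor lid until its handle slips

ROBOT

A 7-joint arm with a two-finger parallel gripper is mounted at the origin on the work surface. World frame = base frame: x ahead of the robot, y to its left, z up, the work surface at z = 0. Lengths are in m, angles in degrees, forces in N, time in s.
With the tool pointing down it reaches from about 0.35 to 0.775 m from the base axis. Payload 3.1 kg.
Tool frame: the origin (TCP) lies on the centre line of the jaws, within the pads' length; the fingertips stand ahead of it and the grasp point (between the pads) lies 5 mm behind it (tcp_to_tips is the z of the fingertips in the tool frame, in m); z points along the fingers, y is the direction in which the jaws open and shut (so a half turn about z gives the same grasp; the last joint's range is limited). The gripper opens to 85 mm and grips with 20 to 120 N. Pads are 22 mm wide; open, the fingers measure 114 mm over their backs; the gripper's body (76 mm by 85 mm) begins 54 mm behind the grasp point. The pads swing forward as they close: fully open they stand 13 mm farther back than shut.
Start: joints at [-68.623, 17.813, 0.802, 86.603, -0.252, 75.585, -1.558], TCP at [0.222, 0.503, 0.245] pointing down, gripper open.
Joint ranges: [-154.91, 154.91], [-16.99, 109.72], [-72.82, 74.43], [7.12, 147.25], [-82.49, 262.49], [11.32, 116.49], [-174.64, 174.64]. Speed limits (degrees/s): [159.86, 159.86, 180, 180, 180, 180, 180].

INTERFACE

Orientations are given as [roll, pitch, yaw] about the fixed x, y, z axes, in that order (R = Rz(yaw) Ry(pitch) Rx(roll)).
In Python, from plant import get_obs, get_image, camera_model, job_done, tcp_to_tips gives the robot as it stands. The module is installed in compiled form; this text tells all that it offers.
- The arm moves only by the shell command python3 -m pendant 'ROWS' [FORCE]. ROWS is a JSON object of lists of equal length, an entry for each row: "turn": the turn, a rotation vector about the tool's x, y, z in rad, a list of three; "offset": the shift along the tool's x, y, z in m, a list of three; "claw": the opening, from 0 (shut) to 1 (fully open). A call has 1 to 8 rows; each row is the pose to reach, as a shift and turn from the pose commanded when the call began, along the tool's axes at that moment; what a row does not reach only later rows make up. A row lasts 1/10 s, in which the tool goes at most 50 mm and 8.59 degrees, less where a joint would pass 70% of its speed; a pose out of reach is approached as far as the arm can. A call with a gripper value outside its range is refused whole. The fingers move at their own pace and stop on an object; FORCE is the grip in N (left out, the last holds). Time passes only in rows, so rows that repeat a pose let the fingers close. It gives the time, the measured TCP pose, the force and the opening at its end, in the units of the state.
- get_obs(): the state, without advancing time (a new reading comes with each control period).
- get_image(name): name is "side" or "top" or "wrist"; returns the picture (400x640x3 uint8, red, green, blue); there is no depth.
- camera_model(name): a dict with "K" (3x3 intrinsics, pixels), "camera_from_world" (4x4, takes a point from world to camera coordinates). Camera axes: x right, y up, looking along -z (the intrinsics and any distortion apply to the point x, -y, -z); pixel columns grow to the right and rows downward; lengths in m; the calibration is good to about 2 mm. A picture is of the moment at which its call begins: read the wrist's pose just before it. camera_model takes no time and is no camera call; for the wrist camera it gives the pose at the moment of the call.
- job_done(): hands the job in, once; it reports no verdict.
The state is a dict: "clock": time; "joint_positions": joint angles; "qvel": joint speeds; "joint_efforts": joint torques, N m; "eef_pos": TCP position; "tool_rot": TCP orientation; "ft_force": force on the tool from outside, world axes, zero at the start; "torque": the same for the moment, N m; "opening": opening from 0.0 (shut) to 1.0 (fully open).
Only numpy, scipy, OpenCV 4.12 (cv2) and the standard library are available. Lean on these libraries where they do the work, as an engineer would, in place of code of your own. Each camera call takes 0.05 s, during which the arm holds its last target. There are 200 camera calls.

TASK

Two loaded centrifuge rotors stand on the bench with their lids not yet tight. Tighten the lid of the larger rotor: turn its T-handle clockwise, seen from above, until the lid screw is fully home and the torque-limiting handle then slips, and stop and let go once it has slipped by some 10 to 40 degrees. Do not turn it further, and leave the smaller rotor's handle as it is.

Things in the scene. Friction and masses are not known exactly. Their poses are not given: they have to be found in the camera images.
- big_handle (a point): Centre of the T-handle's bar on the larger rotor, on the rotor's vertical axis. Fixed aluminium rotor 160 mm across, white lid 75 mm above the bench. Level steel bar 72 long, 15 wide, 26 mm tall, centred 112 mm above the bench on a 20 mm neck; its underside is 24 mm above the lid, and all beneath (collar, pointer, stop block) is at most 8 mm high. x along the bar, z up.
- big_screw (a joint): Larger rotor's lid screw: dark steel collar 44 mm across with a pointer reaching 48 mm from the axis. In rad, growing clockwise from above. Turns easily (0.03 N m) from its start, between 0.2 and 0.95, to 1.1, fully home, where the pointer meets the dark steel stop block on the lid.
- big_slip (a joint): Larger rotor's T-handle relative to its collar, rad, growing clockwise from above; 0 at the start, bar in line with the pointer. Below 0.22 N m the handle carries the collar along; once the screw is home it slips past the collar at a steady 0.22 N m and stays where left. Turning it back unscrews the lid.
- small_bar_end (a point): End (over the pointer) of the T-handle bar on the smaller rotor, which is to be left alone: same make, 112 mm across, lid 55 mm above the bench, identical handle with its bar centred 92 mm above the bench. x points outward along the bar, z up; that rotor's vertical axis is 36 mm back along -x.
Not all that is in view belongs to the job. Leave any purple look-alike of the part that bears big_handle alone.

How it is judged:
By the outcome, as a careful person would: the job done as asked, in the order asked, and still so for the second after the job is handed in, with the robot touching nothing.
It also fails if it takes over 32 s, if anything falls off the work surface, if the arm or the gripper's body presses on something with over 40 N, if the wrist force passes 120 N, or if a joint passes its speed limit or range.

## Working session

There is one attempt and no reset: what is moved stays moved. The work goes in short steps, Python scripts to look and compute and a shell command to move; the robot and the scene stay as the last step left them, time stands still between calls to the robot, and variables do not carry over. Pictures are saved under pics/ and viewed, about 8 in all and at most 12, crops included, and the job is handed in when it is done.

```bash
mkdir -p pics; python3 - <<'E'
from plant import *
import cv2,numpy as np
o=get_obs();print({k:np.round(v,3).tolist() for k,v in o.items()},tcp_to_tips)
for n in("top","side"):
    cv2.imwrite(f"pics/{n}0.png",get_image(n)[:,:,::-1]);m=camera_model(n);print(n,{k:np.round(v,4).tolist() if not isinstance(v,str) else v for k,v in m.items()})
E
```

```text
{'clock': 0.0, 'joint_positions': [-68.624, 17.86, 0.802, 86.693, -0.25, 75.585, -1.559], 'qvel': [-0.056, 0.038, 0.096, -0.09, -0.035, 0.04, -0.05], 'joint_efforts': [0.0, -37.992, 0.146, -23.06, 0.012, 0.014, 0.0], 'eef_pos': [0.221, 0.503, 0.244], 'tool_rot': [-179.863, 0.008, 156.239], 'ft_force': [-1.054, 0.009, -0.282], 'torque': [-0.019, 0.028, 0.046], 'opening': 0.999} 0.014
top {'K': [[372.0682, 0.0, 322.0154], [0.0, 372.0682, 198.488], [0.0, 0.0, 1.0]], 'camera_from_world': [[0.0146, -0.9996, 0.0242, -0.0979], [0.9857, 0.0185, 0.1678, -0.4822], [-0.1681, 0.0214, 0.9855, -0.9497], [0.0, 0.0, 0.0, 1.0]]}
side {'K': [[457.6681, 0.0, 326.9769], [0.0, 457.6681, 193.2309], [0.0, 0.0, 1.0]], 'camera_from_world': [[0.8576, -0.5137, 0.0229, -0.4559], [0.2372, 0.4348, 0.8687, -0.1724], [-0.4563, -0.7396, 0.4947, -0.9528], [0.0, 0.0, 0.0, 1.0]]}
```

View pics/top0.png

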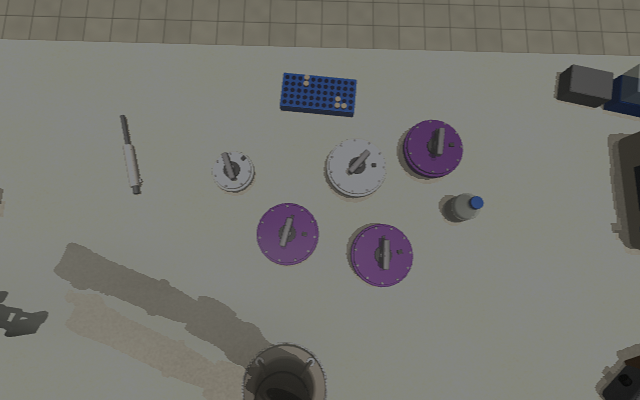

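View pics/side0.png

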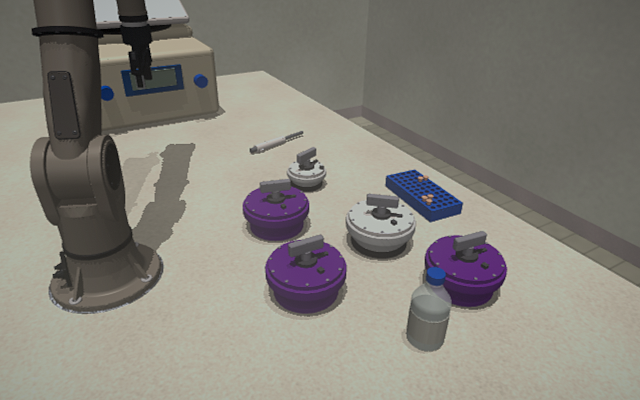

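The pictures show five rotors. In the top view there are large white (356,167), small white (233,171), and purple look-alikes at (433,149), (288,234) and (381,255). The larger white one is the target, since the purple ones are excluded and the other white one is small. I'll confirm that in a crop and measure it.

```bash
cat >h.py <<'E'
from plant import *
import cv2,numpy as np
def ray(m,uv,z):
    K=np.array(m["K"]);T=np.array(m["camera_from_world"]);R,t=T[:3,:3],T[:3,3]
    d=np.linalg.inv(K)@[uv[0],uv[1],1];d=R.T@(d*[1,-1,-1]);c=-R.T@t
    return c+d*(z-c[2])/d[2]
def proj(m,p):
    T=np.array(m["camera_from_world"]);q=(T[:3,:3]@p+T[:3,3])*[1,-1,-1];q=np.array(m["K"])@q;return q[:2]/q[2]
E
python3 - <<'E'
from h import *
im=cv2.imread("pics/top0.png");m=camera_model("top")
for n,(a,b,c,d),z in(("big",(322,390,132,202),.075),("small",(208,258,148,196),.055)):
    s=im[c:d,a:b];g=s.max(2)
    print(n,"lid px in world:")
    w=((g>150)).astype(np.uint8)
    k=max(cv2.findContours(w,cv2.RETR_EXTERNAL,2)[0],key=cv2.contourArea)
    e=cv2.fitEllipse(cv2.convexHull(k));u=np.array(e[0])+[a,c];print(u,e[1:],ray(m,u,z))
c=im[132:202,322:392];s=camera_model("side")
A=cv2.resize(c,(560,560),interpolation=cv2.INTER_CUBIC)
B=cv2.resize(cv2.imread("pics/side0.png")[185:265,340:420],(560,560)[:2],interpolation=cv2.INTER_CUBIC)
cv2.imwrite("pics/crop.png",cv2.resize(np.hstack([A,B]),(800,400)))
E
```

```text
big lid px in world:Traceback (most recent call last):
  File "<stdin>", line 7, in <module>
ValueError: max() iterable argument is empty
```

```bash
python3 - <<'E'
from h import *
im=cv2.imread("pics/top0.png")
A=cv2.resize(im[132:202,322:392],(400,400),interpolation=cv2.INTER_CUBIC)
B=cv2.resize(cv2.imread("pics/side0.png")[185:265,340:420],(400,400),interpolation=cv2.INTER_CUBIC)
cv2.imwrite("pics/crop.png",np.hstack([np.clip(A*1.6,0,255).astype(np.uint8),B]))
h=cv2.cvtColor(im,cv2.COLOR_BGR2HSV)
for v,u in((167,340),(167,356),(159,361),(190,330),(150,330),(185,356)):print(u,v,im[v,u],h[v,u])
E
```

```text
340 167 [135 133 131] [105   8 135]
356 167 [95 95 97] [ 0  5 97]
361 159 [106 105 108] [170   7 108]
330 190 [118 128 129] [ 27  22 129]
330 150 [124 134 132] [ 36  19 134]
356 185 [135 133 131] [105   8 135]
```

View pics/crop.png

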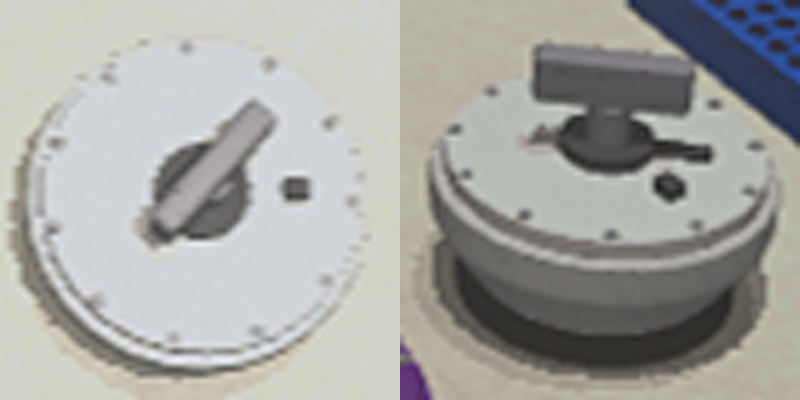

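The crop confirms it: white lid, steel bar, with the pointer under the bar's upper-right (+x, −y) end. The stop block is at crop (296,188), clockwise of the pointer.

```bash
python3 - <<'E'
from h import *
im=cv2.imread("pics/top0.png");m=camera_model("top")
f=lambda x,y:np.array([322+(x+.5)*70/400-.5,132+(y+.5)*70/400-.5])
pts={"lidc":((201,195),.075),"lidL":((35,195),.075),"lidR":((365,195),.075),"collar":((202,190),.083),"block":((296,188),.083),"barA":((262,105),.125),"barB":((165,222),.125)}
P={k:ray(m,f(*c),z) for k,(c,z) in pts.items()}
for k,v in P.items():print(k,v.round(4))
d=P["barA"]-P["barB"];c=(P["barA"]+P["barB"])/2
print("centre",c,"len",np.linalg.norm(d),"yaw",np.degrees(np.arctan2(d[1],d[0])))
b=P["block"]-c;print("block yaw",np.degrees(np.arctan2(b[1],b[0])),np.hypot(*b[:2]))
print("side proj",proj(camera_model("side"),[*c[:2],.125]))
print("small rotor",ray(m,(233,171),.055))
from scipy.spatial.transform import Rotation as Ro
o=get_obs();R=Ro.from_euler("xyz",o["tool_rot"],degrees=True)
print("tool delta to above:",R.inv().apply(np.r_[c[:2],.245]-o["eef_pos"]))
E
```

```text
lidc [ 0.5669 -0.1789  0.075 ]
lidL [ 0.5654 -0.1028  0.075 ]
lidR [ 0.5685 -0.2544  0.075 ]
collar [ 0.5672 -0.1784  0.083 ]
block [ 0.569  -0.2214  0.083 ]
barA [ 0.5949 -0.1999  0.125 ]
barB [ 0.5413 -0.1574  0.125 ]
centre [ 0.56810201 -0.17866292  0.125     ] len 0.06831764011657591 yaw -38.42549458058035
block yaw -88.76326370673574 0.04270473660348497
side proj [383.60337925 196.25283992]
small rotor [0.55093996 0.14720092 0.055     ]
tool delta to above: [-5.91910953e-01 -4.84000170e-01  3.81328236e-04]
```

```bash
cat >d.py <<'E'
from h import *
import sys
from scipy.spatial.transform import Rotation as Ro
# delta in tool axes to x y z yaw
x,y,z,w=map(float,sys.argv[1:5]);o=get_obs()
R=Ro.from_euler("xyz",o["tool_rot"],degrees=True);G=Ro.from_euler("xyz",[180,0,w],degrees=True)
print("t",o["clock"].round(2) if hasattr(o["clock"],"round") else o["clock"],"q",np.round(o["joint_positions"],1),"pos",np.round(o["eef_pos"],4),np.round(o["tool_rot"],2))
print("offset",R.inv().apply(np.array([x,y,z])-o["eef_pos"]).round(4),"turn",(R.inv()*G).as_rotvec().round(4),"F",np.round(o["ft_force"],1),"M",np.round(o["torque"],3))
E
T='[-0.592,-0.484,0]'; python3 -m pendant '{"turn":[[0,0,0.256],[0,0,0.256],[0,0,0.256],[0,0,0.256],[0,0,0.256],[0,0,0.256],[0,0,0.256],[0,0,0.256]],"offset":[[-0.592,-0.484,0],[-0.592,-0.484,0],[-0.592,-0.484,0],[-0.592,-0.484,0],[-0.592,-0.484,0],[-0.592,-0.484,0],[-0.592,-0.484,0],[-0.592,-0.484,0]],"claw":[1,1,1,1,1,1,1,1]}'; python3 d.py 0.5675 -0.1787 0.245 141.6
```

```text
clock: 0.9
eef_pos: [0.4033, 0.1449, 0.2452]
tool_rot: [180.0, -0.0, 141.6]
ft_force: [1.3, 0.9, 0.5]
opening: 1.002
t 0.9 q [-41.9   3.2  20.9 104.6  -1.2  72.4  31. ] pos [0.4033 0.1449 0.2452] [ 1.7999e+02 -2.0000e-02  1.4159e+02]
offset [-0.3298 -0.1515  0.    ] turn [ 0.0002 -0.0003 -0.0002] F [1.3 0.9 0.5] M [0.017 0.01  0.048]
```

```bash
python3 -m pendant '{"turn":[[0,0,0],[0,0,0],[0,0,0],[0,0,0],[0,0,0],[0,0,0],[0,0,0],[0,0,0]],"offset":[[-0.33,-0.151,0],[-0.33,-0.151,0],[-0.33,-0.151,0],[-0.33,-0.151,0],[-0.33,-0.151,0],[-0.33,-0.151,0],[-0.33,-0.151,0],[-0.33,-0.151,0]],"claw":[1,1,1,1,1,1,1,1]}'; python3 -m pendant '{"turn":[[0,0,0]],"offset":[[0,0,0]],"claw":[1]}';python3 d.py 0.5675 -0.1787 0.245 141.6
python3 - <<'E'
from h import *
m=camera_model("wrist");cv2.imwrite("pics/w1.png",get_image("wrist")[:,:,::-1])
np.savez("w1.npz",K=m["K"],camera_from_world=m["camera_from_world"])
print(proj(m,[.5675,-.1787,.125]))
E
```

```text
clock: 1.7
eef_pos: [0.5674, -0.1838, 0.2442]
tool_rot: [-179.7, 0.1, 141.1]
ft_force: [-0.6, -0.4, 0.6]
opening: 0.998
clock: 1.8
eef_pos: [0.5671, -0.1796, 0.2443]
tool_rot: [-179.8, -0.0, 141.3]
ft_force: [0.4, 0.6, -0.1]
opening: 1.0
t 1.8 q [ -7.8  25.7  35.3  80.1 -14.7  78.8  78.9] pos [ 0.5671 -0.1796  0.2443] [-1.7984e+02 -3.0000e-02  1.4127e+02]
offset [ 0.0003  0.001  -0.0007] turn [-0.0027 -0.0005 -0.0058] F [ 0.4  0.6 -0.1] M [ 0.004 -0.018  0.045]
[324.7584613  199.89469299]
```

View pics/w1.png

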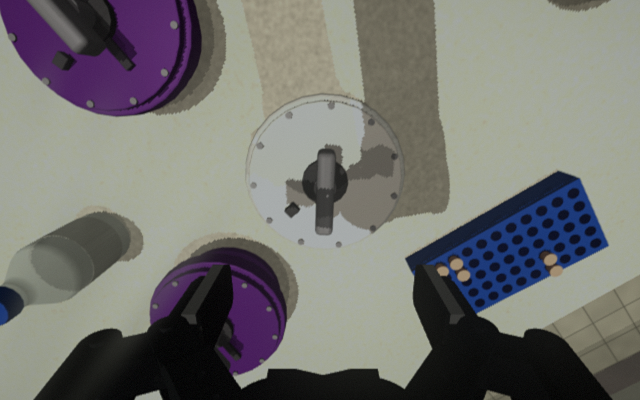

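```bash
python3 - <<'E'
from h import *
m=np.load("w1.npz");im=cv2.imread("pics/w1.png")
a=np.radians(-38.4);u=np.array([np.cos(a),np.sin(a),0]);v=np.array([-u[1],u[0],0]);c=np.array([.5675,-.1787,.125])
for s in(-.036,.036):
  for t in(-.0075,.0075):
    for z in(0,-.026):print(s,t,z,proj(m,c+s*u+t*v+[0,0,z]).round(1))
print("collar",proj(m,[.5675,-.1787,.083]))
for p in((326,150),(324,213),(324,234)):print(p,ray(m,p,.125).round(4))
print("block",ray(m,(292,210),.083)-c)
cv2.imwrite("pics/w1c.png",cv2.resize(im[130:260,260:390],(600,600),interpolation=cv2.INTER_CUBIC))
E
```

```text
-0.036 -0.0075 0 [315.1 156.5]
-0.036 -0.0075 -0.026 [315.8 150.7]
-0.036 0.0075 0 [334.2 156.4]
-0.036 0.0075 -0.026 [333.2 150.6]
0.036 -0.0075 0 [316.1 239.7]
0.036 -0.0075 -0.026 [316.8 227.4]
0.036 0.0075 0 [333.6 239.6]
0.036 0.0075 -0.026 [332.8 227.4]
collar [324.60831229 185.62231819]
(326, 150) [ 0.536  -0.1523  0.125 ]
(324, 213) [ 0.5761 -0.1864  0.125 ]
(324, 234) [ 0.5911 -0.1983  0.125 ]
block [-0.00052855 -0.04008434 -0.042     ]
```

View pics/w1c.png

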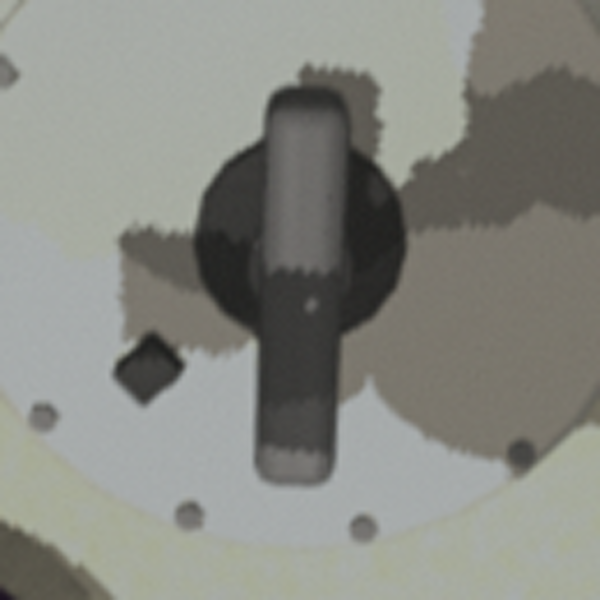

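The wrist crop shows the bar about 3 mm short of prediction along its length and about 2° clockwise. The stop block at crop (148,368) is about 48° clockwise of the pointer, which leaves about 38° to home after half-widths. I'll average the two views and descend.

```bash
python3 d.py 0.566 -0.1777 0.117 139.8 | tail -1
python3 -m pendant '{"turn":[[0,0,0.026],[0,0,0.026],[0,0,0.026],[0,0,0.026],[0,0,0.026],[0,0,0.026]],"offset":[[0.002,0,0.03],[0.002,0,0.06],[0.002,0,0.09],[0.002,0,0.11],[0.002,0,0.128],[0.002,0,0.128]],"claw":[1,1,1,1,1,1]}' 40; python3 d.py 0.566 -0.1777 0.117 139.8
```

```text
offset [ 1.000e-04 -1.500e-03  1.274e-01] turn [-0.0006 -0.002   0.0292] F [0.3 0.5 0.7] M [0.061 0.01  0.018]
clock: 2.45
eef_pos: [0.5639, -0.1707, 0.1146]
tool_rot: [-180.0, -0.4, 140.3]
ft_force: [-0.8, -1.0, 0.2]
opening: 0.999
t 2.45 q [ -7.4  31.2  33.   91.3 -18.5  63.5  80.5] pos [ 0.5639 -0.1707  0.1146] [-179.97   -0.44  140.31]
offset [-0.0061 -0.0041 -0.0025] turn [-0.0005 -0.0076  0.0089] F [-0.8 -1.   0.2] M [-0.002 -0.005  0.028]
```

```bash
python3 -m pendant '{"turn":[[0,0,0],[0,0,0],[0,0,0]],"offset":[[0,0,0],[0,0,0],[0,0,0]],"claw":[1,1,1]}' ; python3 d.py 0.566 -0.1777 0.117 139.8
python3 - <<'E'
from h import *
m=camera_model("wrist");im=get_image("wrist")[:,:,::-1];cv2.imwrite("pics/w2.png",im)
np.savez("w2.npz",K=m["K"],camera_from_world=m["camera_from_world"])
c=np.array([.566,-.1777,.125]);a=np.radians(-40.2);u=np.array([np.cos(a),np.sin(a),0])
for s in(-.036,0,.036):print(proj(m,c+s*u))
print("tcp",proj(m,get_obs()["eef_pos"]))
E
```

```text
clock: 2.75
eef_pos: [0.567, -0.1751, 0.1188]
tool_rot: [179.9, 0.1, 140.1]
ft_force: [-0.9, -0.0, -0.7]
opening: 0.997
t 2.75 q [ -7.3  31.   33.2  90.9 -18.4  63.4  80.5] pos [ 0.567  -0.1751  0.1188] [1.7991e+02 1.3000e-01 1.4012e+02]
offset [-0.0009 -0.0026  0.0018] turn [0.0015 0.0022 0.0056] F [-0.9 -0.  -0.7] M [0.04  0.018 0.012]
[317.86384961 217.67044886]
[317.76298441 291.77173109]
[317.67739464 354.65082067]
tcp [323.14774255 282.02340233]
```

View pics/w2.png

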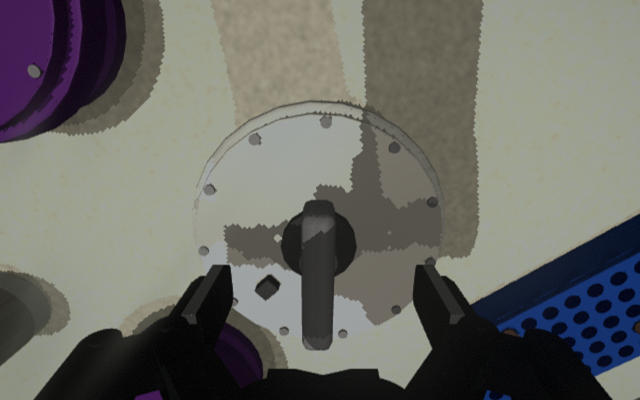

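Bar top spans (319,214)–(317,352), within 2 mm of prediction and centred between the jaws. Now a small correction and then close.

```bash
python3 -m pendant '{"turn":[[0,0,0.005],[0,0,0.005],[0,0,0.005],[0,0,0.005],[0,0,0.005],[0,0,0.005],[0,0,0.005],[0,0,0.005]],"offset":[[0.0005,-0.0025,0.0015],[0.0005,-0.0025,0.0015],[0.0005,-0.0025,0.0015],[0.0005,-0.0025,0.0015],[0.0005,-0.0025,0.0015],[0.0005,-0.0025,0.0015],[0.0005,-0.0025,0.0015],[0.0005,-0.0025,0.0015]],"claw":[1,1,0,0,0,0,0,0]}' 60;  python3 -m pendant '{"turn":[[0,0,0],[0,0,0],[0,0,0]],"offset":[[0,0,0],[0,0,0],[0,0,0]],"claw":[0,0,0]}';python3 d.py 0.565 -0.177 0.117 139.8
```

```text
clock: 3.6
eef_pos: [0.5645, -0.1763, 0.116]
tool_rot: [179.9, 0.0, 139.8]
ft_force: [0.5, 1.8, 1.9]
opening: 0.164
clock: 3.9
eef_pos: [0.5645, -0.1764, 0.116]
tool_rot: [179.9, 0.0, 139.8]
ft_force: [0.9, 1.5, 2.4]
opening: 0.163
t 3.9 q [ -7.2  31.1  33.2  91.3 -18.5  63.2  80.5] pos [ 0.5645 -0.1764  0.116 ] [1.7995e+02 1.0000e-02 1.3982e+02]
offset [-0.0008 -0.0002 -0.001 ] turn [0.0009 0.0002 0.0003] F [0.9 1.5 2.4] M [ 0.364 -0.082  0.035]
```

```bash
python3 -m pendant '{"turn":[[0,0,0.07],[0,0,0.14],[0,0,0.21],[0,0,0.28],[0,0,0.35],[0,0,0.42],[0,0,0.42]],"offset":[[0,0,0],[0,0,0],[0,0,0],[0,0,0],[0,0,0],[0,0,0],[0,0,0]],"claw":[0,0,0,0,0,0,0]}';python3 d.py 0.565 -0.177 0.117 139.8; for i in 1; do python3 -m pendant '{"turn":[[0,0,0.035],[0,0,0.07],[0,0,0.07],[0,0,0.07]],"offset":[[0,0,0],[0,0,0],[0,0,0],[0,0,0]],"claw":[0,0,0,0]}';python3 d.py 0.565 -0.177 0.117 139.8; done
```

```text
clock: 4.6
eef_pos: [0.5651, -0.1758, 0.116]
tool_rot: [179.9, -0.0, 115.8]
ft_force: [2.2, 2.3, 2.1]
opening: 0.161
t 4.6 q [-10.8  32.4  38.9  91.4 -22.1  64.   59.3] pos [ 0.5651 -0.1758  0.116 ] [ 1.7990e+02 -1.0000e-02  1.1579e+02]
offset [-0.001  -0.0006 -0.001 ] turn [ 1.70e-03  2.00e-04 -4.19e-01] F [2.2 2.3 2.1] M [ 0.543 -0.35  -0.097]
clock: 5.0
eef_pos: [0.5651, -0.1759, 0.116]
tool_rot: [179.9, -0.0, 111.9]
ft_force: [3.5, 3.0, 2.4]
opening: 0.165
t 5.0 q [-11.4  32.6  39.8  91.4 -22.7  64.2  55.9] pos [ 0.5651 -0.1759  0.116 ] [ 1.7988e+02 -2.0000e-02  1.1186e+02]
offset [-0.001  -0.0006 -0.001 ] turn [ 2.100e-03  1.000e-04 -4.877e-01] F [3.5 3.  2.4] M [ 0.802 -0.652  0.011]
```

```bash
q(){ python3 -c "
from plant import *
o=get_obs();print(o['clock'],'yaw',o['tool_rot'][2],'M',[round(float(x),3) for x in o['torque']],'F',[round(float(x),1) for x in o['ft_force']],'e7',o['joint_efforts'][6])"; }
python3 -m pendant '{"turn":[[0,0,0.035],[0,0,0.07],[0,0,0.07]],"offset":[[0,0,0],[0,0,0],[0,0,0]],"claw":[0,0,0]}'>/dev/null;q
python3 -m pendant '{"turn":[[0,0,0.035],[0,0,0.07],[0,0,0.07]],"offset":[[0,0,0],[0,0,0],[0,0,0]],"claw":[0,0,0]}'>/dev/null;q
python3 -m pendant '{"turn":[[0,0,0.035],[0,0,0.07],[0,0,0.07]],"offset":[[0,0,0],[0,0,0],[0,0,0]],"claw":[0,0,0]}'>/dev/null;q
```

```text
5.3 yaw 107.82189341991868 M [0.902, -0.724, -0.032] F [4.1, 3.3, 1.0] e7 -0.09747087489813566
5.6 yaw 103.85041693204602 M [0.885, -0.726, 0.08] F [4.0, 3.0, 1.7] e7 -0.187477832660079
5.9 yaw 99.84642445454249 M [0.849, -0.825, 0.056] F [4.6, 3.9, 1.5] e7 -0.1901988359168172
```

```bash
q(){ python3 -c "
from plant import *
o=get_obs();print(o['clock'],'yaw',o['tool_rot'][2],'M',[round(float(x),3) for x in o['torque']],'F',[round(float(x),1) for x in o['ft_force']],'e7',o['joint_efforts'][6])"; }
python3 -m pendant '{"turn":[[0,0,0.035],[0,0,0.07],[0,0,0.07]],"offset":[[0,0,0],[0,0,0],[0,0,0]],"claw":[0,0,0]}'>/dev/null;q
python3 -m pendant '{"turn":[[0,0,0.035],[0,0,0.07],[0,0,0.105],[0,0,0.105]],"offset":[[0,0,0],[0,0,0],[0,0,0],[0,0,0]],"claw":[0,0,0,0]}'>/dev/null;q
python3 - <<'E'
from h import *
m=camera_model("wrist");im=get_image("wrist")[:,:,::-1];cv2.imwrite("pics/w3.png",cv2.resize(im[120:380,180:460],(700,650)[:2])[:600])
np.savez("w3.npz",K=m["K"],camera_from_world=m["camera_from_world"])
cv2.imwrite("pics/side3.png",get_image("side")[:,:,::-1])
E
```

```text
6.2 yaw 95.839325121206 M [0.874, -0.848, 0.102] F [3.8, 3.0, 1.4] e7 -0.19032292999327183
6.6 yaw 89.82523389820932 M [0.878, -0.942, 0.062] F [3.6, 3.6, 1.9] e7 -0.19017584156244993
```

View pics/w3.png

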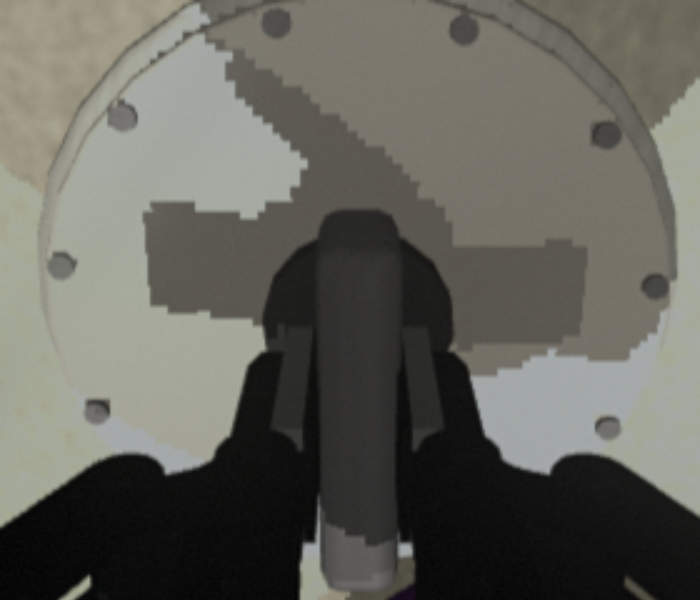

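e7 has held a steady plateau (−0.190) since yaw ~105, so the handle is slipping, by about 12–18° so far. I'll turn 8° more, then release.

```bash
python3 -m pendant '{"turn":[[0,0,0.05],[0,0,0.1],[0,0,0.14],[0,0,0.14],[0,0,0.14]],"offset":[[0,0,0],[0,0,0],[0,0,0],[0,0,0],[0,0,0]],"claw":[0,0,0,0,0]}'; python3 -c "
from plant import *
print(get_obs()['joint_efforts'][6])"
python3 -m pendant '{"turn":[[0,0,0],[0,0,0],[0,0,0],[0,0,0],[0,0,0],[0,0,0],[0,0,0],[0,0,0]],"offset":[[0,0,0],[0,0,0],[0,0,0],[0,0,0],[0,0,0],[0,0,0],[0,0,0],[0,0,0]],"claw":[1,1,1,1,1,1,1,1]}'
python3 -m pendant '{"turn":[[0,0,0],[0,0,0],[0,0,0],[0,0,0],[0,0,0],[0,0,0],[0,0,0]],"offset":[[0,0,-0.02],[0,0,-0.04],[0,0,-0.07],[0,0,-0.1],[0,0,-0.13],[0,0,-0.13],[0,0,-0.13]],"claw":[1,1,1,1,1,1,1]}'
python3 - <<'E'
from h import *
m=camera_model("wrist");im=get_image("wrist")[:,:,::-1]
np.savez("w4.npz",K=m["K"],camera_from_world=m["camera_from_world"])
t=cv2.resize(get_image("top")[132:202,322:392,::-1],(400,400),interpolation=cv2.INTER_CUBIC)
cv2.imwrite("pics/w4.png",np.hstack([cv2.resize(im[110:250,250:390],(400,400),interpolation=cv2.INTER_CUBIC),cv2.resize(get_image("side")[185:265,340:420,::-1],(400,400),interpolation=cv2.INTER_CUBIC)]))
E
```

```text
clock: 7.2
eef_pos: [0.5661, -0.1756, 0.116]
tool_rot: [179.8, -0.1, 81.8]
ft_force: [4.4, 4.2, 0.2]
opening: 0.157
-0.062216261867433786
clock: 8.0
eef_pos: [0.5641, -0.1768, 0.1158]
tool_rot: [-180.0, -0.0, 81.6]
ft_force: [0.5, 0.1, 0.5]
opening: 1.002
clock: 8.7
eef_pos: [0.5643, -0.1771, 0.2463]
tool_rot: [179.9, -0.0, 81.6]
ft_force: [-0.1, 0.1, -0.2]
opening: 1.001
```

View pics/w4.png

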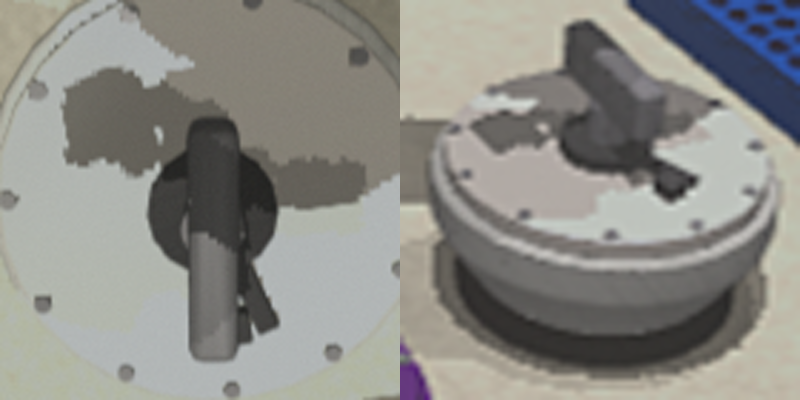

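The pointer now lies against the block and is visible apart from the bar, with its tip at left-crop (268,328) and the collar centre at (213,210). Next, the slip angle.

```bash
python3 - <<'E'
from h import *
m=np.load("w4.npz");f=lambda x,y,z:ray(m,(250+(x+.5)*.35-.5,110+(y+.5)*.35-.5),z)
an=lambda d:np.degrees(np.arctan2(d[1],d[0]))
c=f(213,210,.083);t=f(268,328,.08);mid=f(253,295,.08)
print("centre",c,"r",np.hypot(*(t-c)[:2]),"pointer yaw",an(t-c),an(mid-c),an(t-mid))
A=f(214,128,.125);B=f(212,356,.125);print("bar",an(B-A),np.linalg.norm(B-A),"tool",get_obs()["tool_rot"][2]-180, "block",an(f(244,325,.083)-c))
E
```

```text
centre [ 0.56543121 -0.17607352  0.083     ] r 0.04798804340330159 pointer yaw -74.4649342411414 -74.42169979400877 -74.57450605829118
bar -98.71333707161378 0.06914715589205746 tool -98.35472249709602 block -83.68050166903961
```

```bash
python3 -c "
from plant import *
job_done();print(get_obs()['clock'])"
```

```text
the job is handed in; nothing more can be done
the job is handed in; nothing more can be done
```

The larger white rotor's lid is tightened, and I handed the job in at about 9 s of robot time. I gripped its T-handle across the bar, turned it about 58° clockwise from above, let go and lifted 130 mm clear.

- **Lid home:** In the last wrist and side pictures the pointer lies against the stop block. It travelled about 34°. The load on the wrist joint levelled off at about that angle, which is where the handle began to slip.
- **Slip:** The bar ends about 24° past the pointer, within the 10 to 40° asked. The pointer measured 48 mm from the axis, as specified, and the bar's direction in the picture agreed with the tool's to 0.4°.
- **Letting go:** The force reading was near zero after release, so the robot is touching nothing.
- **Other parts:** The smaller rotor and the purple look-alikes were not approached or touched.

Three readings did not agree well:
- The wrist moment reading was too noisy to show the stop, so I relied on the joint load.
- One joint load reading at the very end of the turn had dropped to a third of the slipping value. I took this as settling after the arm stopped, since the pictures show the slip.
- The top and wrist cameras differed by about 3 mm on where the handle's axis is, so I used a point between them.

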